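# Tip the iron tray and scrap the worn plane iron

## Task

The short, worn-down plane iron lies too snugly in its lane of the wooden tray to be gripped there. Lift the tray by its dowel handle until the short iron slides down into the near corner, lower the tray back flat without letting it drop, then take the short iron out at the finger cut-outs and drop it into the slatted scrap crate. Leave the long iron in the tray and do not move or upset the glass jug.

Things in the scene. Friction and masses are not known exactly. Their poses are not given: they have to be found in the camera images.
- tray (a joint): Tilt of the shallow plywood tray about its hinge, rad: 0 lying flat, grows as the far (handle) end is lifted, up to 0.85. The tray (0.8 kg) is not held up by anything: it falls back if let go; lifting takes about 7 N at the handle. The steel irons in it slide freely down once it is tipped beyond about 0.4 rad; 0.6 rad slides them surely within a second.
- tray_hinge (a point): Middle of the hinge axis, at the tray's near edge under its floor, 26 mm above the bench. x points along the tray from the near edge to the handle end (and tips up with the tray), y along the hinge axis, z up out of the tray. The tray is 250 mm long (x from 0 to 250 mm), 164 mm wide, floor 8 mm thick, walls 18 mm high above the floor. The base that carries it is fixed to the bench.
- tray_handle (a point): Centre of the dowel handle of the tilting tray: round wood 16 mm thick, 100 mm free between two posts, parallel to the hinge axis, 243 mm from the hinge along the tray and 66 mm above it (40 mm clear above the far wall and 40 mm above the centre rib). Axes as tray_hinge. The dowel may turn between gripper jaws that close across it.
- tray_stop (a point): Point on the tray floor's top at the inner face of the near end wall, half-way across (10 mm along x and 8 mm up from tray_hinge). Axes as tray_hinge. Two lanes run along x, centred at y = +46 and -46 mm from here, each 52 mm wide, 230 mm long; between them a rib 40 mm wide, 18 mm high, outside them 10 mm side walls, 18 mm high.
- tray_cutout (a point): Middle of the finger cut-outs, at floor level, between the lanes, 40 mm along x from tray_stop. From 8 to 75 mm along x from tray_stop rib, side walls and floor are cut away, all but a 34 mm wide floor strip under each lane, so fingers can go down beside and below an iron: 34 mm free below the floor's top, 26 mm near the middle, over an 8 mm spine on the bench.
- short_iron_mid (a point): Centre of the short plane iron: a flat steel plate 110 mm long (its x), 46 mm wide (its y), 5 mm thick, with a dark slot; about 0.2 kg. It starts in the far part of one of the two lanes, left or right. Slid fully down, its centre lies 55 mm from tray_stop along the tray.
- long_iron_mid (a point): Centre of the long plane iron: the same plate but 150 mm long (x), 46 mm wide, 5 mm thick, about 0.27 kg, in the other lane. It slides too. It stays in the tray.
- crate: Open wooden slatted crate, fixed to the bench, 170 mm (its x) by 140 mm (its y) by 80 mm high, walls 8 mm, origin at the centre of its underside. It stands to the left or to the right of the tray; a solid wooden cross-lap joint (180 mm across, 36 mm high) stands on the other side.
- jug: Glass mug with a handle, 90 mm across, 110 mm high, origin at the centre of its underside, standing on the bench off to the far right of the tray. Not to be moved or upset.
Mind the look-alikes: they are no part of the job. What is shaped like the part that bears short_iron_mid but green is not meant.

How it is judged (in metres and radians):
On the way, in this order (a step that is already met when the one before it is completed fails the run):
1. the tray is tipped up (more than 0.3 rad) and the short iron has slid down to the near end wall (its centre less than 66 mm from tray_stop along the tray) (value of joint tray above 0.3 rad and x of short_iron_mid in the frame of tray_stop below 0.066 m), for 0.2 s.
2. the tray is flat again (less than 0.04 rad) with the short iron still at its near end (centre less than 75 mm from tray_stop) (value of joint tray below 0.04 rad and x of short_iron_mid in the frame of tray_stop below 0.075 m), for 0.2 s.
3. the short iron is lifted out, its centre more than 90 mm above the bench (height (world z) of short_iron_mid above 0.09 m), for 0.1 s.
At the end, for the whole second after the job is handed in: short iron at rest inside the crate (centre within 75 by 60 mm of its middle, 4 to 70 mm above its underside); tray flat (under 0.04 rad); long iron in the tray (60 to 170 mm along x and within 65 mm across from tray_stop, under 12 mm up); jug upright within 0.2 rad (x of short_iron_mid in the frame of crate between -0.075 and 0.075 m and y of short_iron_mid in the frame of crate between -0.06 and 0.06 m and z of short_iron_mid in the frame of crate between 0.004 and 0.07 m and x of long_iron_mid in the frame of tray_stop between 0.06 and 0.17 m and y of long_iron_mid in the frame of tray_stop between -0.065 and 0.065 m and z of long_iron_mid in the frame of tray_stop below 0.012 m and linear speed of short_iron below 0.02 m/s and value of joint tray below 0.04 rad and angle between jug's own z axis and vertical below 0.2 rad); the robot touches nothing.
It fails at once if the tray is dropped (falls faster than 2 rad/s) (velocity of joint tray below -2 rad/s).
It fails at once if the long iron is taken out of the tray (more than 40 mm above its floor) (z of long_iron_mid in the frame of tray_stop above 0.04 m).
It fails at once if the jug is moved more than 30 mm or upset (distance of jug from where it was at the start of the episode above 0.03 m or angle between jug's own z axis and vertical above 0.35 rad).
It also fails if it takes over 58 s, if anything falls off the work surface, if the arm or the gripper's body presses on something with over 40 N, if the wrist force passes 120 N, or if a joint passes its speed limit or range.

## Robot

A 6-joint arm with a two-finger parallel gripper is mounted at the origin on the work surface. World frame = base frame: x ahead of the robot, y to its left, z up, the work surface at z = 0. Lengths are in m, angles in degrees, forces in N, time in s.
With the tool pointing down it reaches from about 0.3 to 0.75 m from the base axis. Payload 8.5 kg.
Tool frame: the origin (TCP) lies on the mounting face of the last link; the fingertips stand 173 mm ahead of it and the grasp point (between the pads) lies 155 mm ahead of it (env.tips_ahead is the distance from the TCP to the fingertips, in m); x points along the fingers, z is the direction in which the jaws open and shut, and the axes are right-handed (so a half turn about x gives the same grasp; the last joint's range is limited). The gripper opens to 85 mm and grips with 20 to 120 N. Pads are 22 mm wide; open, the fingers measure 114 mm over their backs; the gripper's body (76 mm by 85 mm) begins 54 mm behind the grasp point. The pads swing forward as they close: fully open they stand 13 mm farther back than shut.
Start: joints at [-75.533, 21.807, 74.336, -0, 83.858, -12.336], TCP at [0.248, -0.491, 0.405] pointing down, gripper open.
Joint ranges: [-178.18, 178.18], [-50.72, 133.34], [12.68, 142.11], [-81.47, 261.47], [9.98, 163.14], [-165.26, 165.26]. Speed limits (degrees/s): [136.94, 136.94, 180, 180, 180, 180].

## Interface

Orientations are given as a 3x3 rotation matrix whose columns are the frame's x, y, z axes.
In Python, from rig import env, optics gives the robot as it stands.
- The arm moves only by the shell command python3 -m inch 'ROWS' [FORCE]. ROWS is JSON, a list of rows, each a list of 3 entries, a list of its own where there are three numbers: the closure, from -1 (fully open) to 1 (shut), then the shift along the tool's x, y, z in units of 30 mm (1.0 is 30 mm), then the turn about the tool's x in units of 5 degrees (1.0 is 5 degrees). In form: [[hand, [x, y, z], yaw], ...]. A call has exactly 8 rows; each row shifts and turns the commanded pose from where the row before left it, along the tool's axes as they then stand; what a row does not reach is not made up. A row lasts 1/12 s, in which the tool goes at most 41.7 mm and 7.16 degrees, less where a joint would pass 70% of its speed; a pose out of reach is approached as far as the arm can. A call is refused whole if a number of a shift passes 1 or a number of a turn 1, either way. A call with a gripper value outside its range is refused whole. The fingers move at their own pace and stop on an object; FORCE is the grip in N (left out, the last holds). Time passes only in rows, so rows that do not move let the fingers close, or fill a call up. It gives the time, the measured TCP pose, the force and the opening at its end, in the units of the state.
- env.observe(): the state, without advancing time (a new reading comes with each control period).
- optics.get_image(name): name is "scene" or "top"; returns the picture (480x640x3 uint8, red, green, blue); there is no depth.
- optics.camera_params(name): a dict with "fx", "fy", "cx", "cy" (pixels), "k1" (the pictures are not rectified: a ray, as slopes to the right and down, at radius r is drawn at 1 + k1 r^2 times it, then the intrinsics apply), "xyz" and "rotation" of the camera in the world. Camera axes: x right, y down, z forward; pixel columns grow to the right and rows downward; lengths in m; the calibration is good to about 2 mm. A picture is of the moment at which its call begins. camera_params takes no time and is no camera call.
- env.close_job(): hands the job in, once; it reports no verdict.
The state is a dict: "time_s": time; "q": joint angles; "qvel": joint speeds; "joint_efforts": joint torques, N m; "position": TCP position; "tool_rot": TCP orientation; "ft_force": force on the tool from outside, world axes, zero at the start; "wrist_torque": the same for the moment, N m; "grip_width": finger opening in m.
Only numpy, scipy, OpenCV 4.12 (cv2) and the standard library are available. Lean on these libraries where they do the work, as an engineer would, in place of code of your own. Each camera call takes 0.05 s, during which the arm holds its last target.

## Working session

There is one attempt and no reset: what is moved stays moved. The work goes in short steps, Python scripts to look and compute and a shell command to move; the robot and the scene stay as the last step left them, time stands still between calls to the robot, and variables do not carry over. Pictures are saved under pics/ and viewed, and the job is handed in when it is done.

```bash
mkdir -p pics; ls; python3 - <<'E'
from rig import env, optics
import cv2,numpy as np
print(env.observe())
for n in("scene","top"):
    p=optics.camera_params(n); print(n,p)
    im=optics.get_image(n); cv2.imwrite(f"pics/{n}0.png",im[:,:,::-1])
E
```

```text
pics
{'time_s': 0.0, 'q': array([-7.55331306e+01,  2.18403502e+01,  7.43847770e+01, -1.58785773e-03,
        8.38580013e+01, -1.23372231e+01]), 'qvel': array([ 0.02015664,  0.16878106, -0.12999868, -0.0374478 ,  0.08741804,
       -0.01438395]), 'joint_efforts': array([ 8.25122679e-04, -4.48456585e+01, -2.31274420e+01, -1.32171099e-04,
        4.73827065e-03, -9.45185775e-06]), 'position': array([ 0.24798883, -0.49086508,  0.40411746]), 'tool_rot': array([[-3.89136078e-04,  8.92552320e-01,  4.50943682e-01],
       [ 1.39797849e-03,  4.50943762e-01, -8.92551270e-01],
       [-9.99998947e-01,  2.83085668e-04, -1.42324743e-03]]), 'ft_force': array([-0.53824692, -0.32588038,  0.70420094]), 'wrist_torque': array([-0.00142758, -0.00649584, -0.00828854]), 'grip_width': 0.0856329117510984}
scene {'fx': 504.2803281947611, 'fy': 504.2803281947611, 'cx': 317.53296692018824, 'cy': 229.50217419712612, 'k1': -0.04912829585025497, 'xyz': array([ 1.25977745, -0.26268833,  0.71621622]), 'rotation': array([[ 0.31964269,  0.61415003, -0.72155963],
       [ 0.94752299, -0.20286688,  0.24707328],
       [ 0.00535951, -0.76266951, -0.64676619]])}
top {'fx': 598.5616628158224, 'fy': 598.5616628158224, 'cx': 321.60434543786704, 'cy': 244.08751879619925, 'k1': -0.10584200122673589, 'xyz': array([ 0.41658209, -0.00701943,  1.58180668]), 'rotation': array([[ 0.02076816, -0.99778364,  0.06321784],
       [-0.99968229, -0.02162782, -0.01294448],
       [ 0.01428305, -0.06292892, -0.9979158 ]])}
```

View pics/scene0.png

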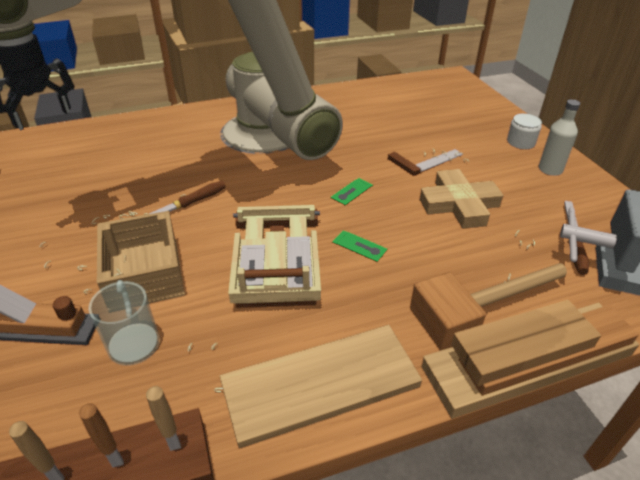

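View pics/top0.png

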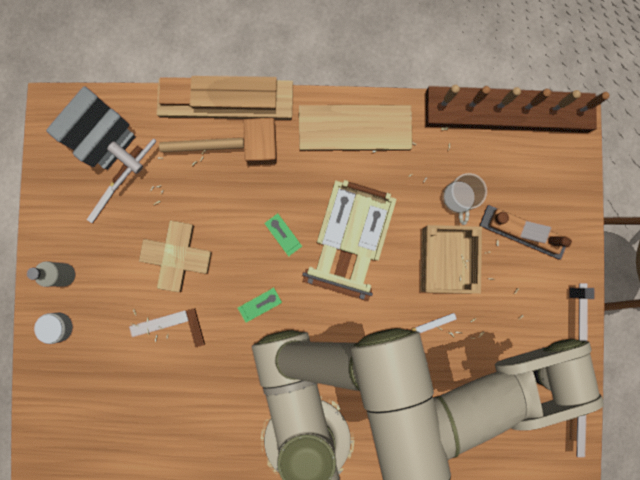

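```bash
python3 - <<'E'
import cv2
a=cv2.imread("pics/top0.png")[165:315,260:500]; cv2.imwrite("pics/top0c.png",cv2.resize(a,(800,500),interpolation=cv2.INTER_CUBIC))
a=cv2.imread("pics/scene0.png")[195:315,215:335]; cv2.imwrite("pics/scene0c.png",cv2.resize(a,(600,600),interpolation=cv2.INTER_CUBIC))
E
```

```text
(no output)
```

View pics/top0c.png

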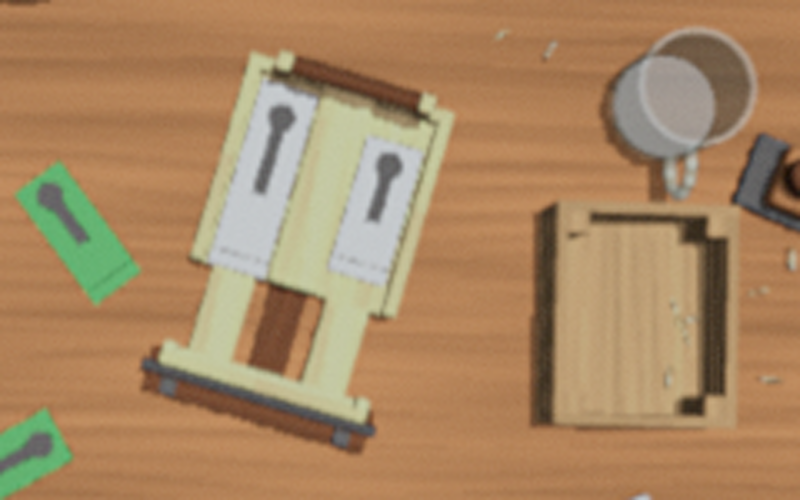

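View pics/scene0c.png

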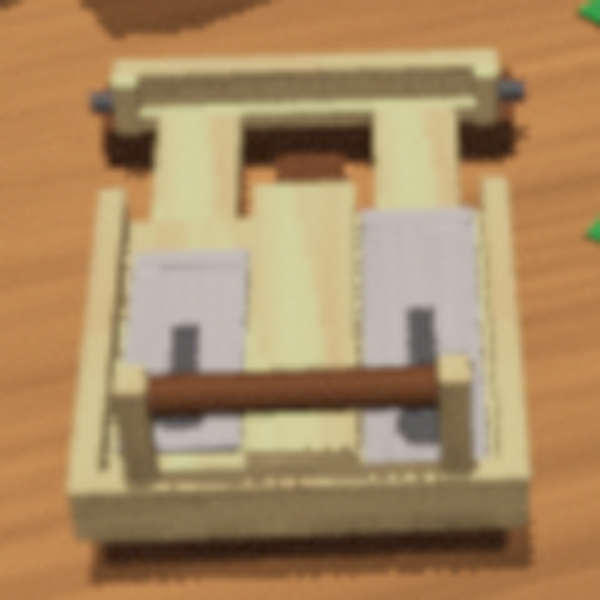

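```bash
cat > h.py <<'E'
import numpy as np
from rig import env, optics
from scipy.optimize import least_squares
P={n:optics.camera_params(n) for n in("scene","top")}
def proj(n,X):
    p=P[n]; c=(np.atleast_2d(X)-p["xyz"])@p["rotation"]; s=c[:,:2]/c[:,2:]
    r2=(s**2).sum(1,keepdims=True); s=s*(1+p["k1"]*r2)
    return s*[p["fx"],p["fy"]]+[p["cx"],p["cy"]]
def tw(t,L):  # t=x,y,yaw of hinge
    c,s=np.cos(t[2]),np.sin(t[2]); L=np.atleast_2d(L)
    return np.c_[t[0]+c*L[:,0]-s*L[:,1], t[1]+s*L[:,0]+c*L[:,1], t[3]+L[:,2]]
def onplane(n,uv,z):
    return least_squares(lambda q:(proj(n,[q[0],q[1],z])-uv).ravel(),[0.5,0]).x
E
python3 - <<'E'
from h import *
ct=lambda u,v:((u+.5)/3.3333-.5+260,(v+.5)/3.3333-.5+165)
cs=lambda u,v:((u+.5)/5-.5+215,(v+.5)/5-.5+195)
obs=[("top",(250,82,26),ct(255,53)),("top",(250,-82,26),ct(455,112)),
("top",(243,50,66),ct(295,66)),("top",(243,-50,66),ct(420,103)),
("top",(10,-82,26),ct(370,402)),("top",(10,82,26),ct(165,342)),
("scene",(250,-82,26),cs(70,495)),("scene",(250,82,26),cs(528,490)),
("scene",(243,-50,66),cs(150,392)),("scene",(243,50,66),cs(437,380)),
("scene",(0,-82,26),cs(113,62)),("scene",(0,82,26),cs(497,52))]
def R(t): return np.concatenate([(proj(n,tw([*t,.026],np.array(L)/1e3))-np.array(o)).ravel() for n,L,o in obs])
for sel in("both","top","scene"):
    f=lambda t:np.concatenate([(proj(n,tw([*t,.026],np.array(L)/1e3))-np.array(o)).ravel() for n,L,o in obs if sel in("both",n)])
    r=least_squares(f,[.4,0,-.2],loss="soft_l1"); print(sel,r.x[:2],np.degrees(r.x[2]))
    if sel=="both": print(np.round(r.fun.reshape(-1,2),1)); T=r.x
T4=[*T,.026]
for nm,L in dict(handle=(243,0,66),shortend=(10+55,-46,8+2.5),cut=(50,-46,8),stop=(10,0,8)).items(): print(nm,tw(T4,np.array(L)/1e3)[0].round(4))
print("axis",np.cos(T[2]),np.sin(T[2]))
for c in[(557,203),(740,207),(737,428),(553,425)]: print("crate",onplane("top",ct(*c),.08).round(4))
print("jug",onplane("top",ct(665,107),0).round(3), onplane("top",ct(697,87),.11).round(3))
print("short",onplane("top",ct(376,212),.0365), "long",onplane("top",ct(264,180),.0365))
E
```

```text
both [ 0.41704731 -0.07025801] -15.608864280401264
[[-0.9 -0.5]
 [-0.2  0.2]
 [-1.  -0.8]
 [-0.4 -0.3]
 [-1.   2.4]
 [-0.9  1.9]
 [-1.   0.2]
 [-0.1 -1.9]
 [-0.7  1.5]
 [-0.3  2. ]
 [ 0.   0.4]
 [-0.5  0.2]]
top [ 0.41762619 -0.07226467] -15.58668905361553
scene [ 0.41580232 -0.06917136] -15.580892006157558
handle [ 0.6511 -0.1356  0.092 ]
shortend [ 0.4673 -0.1321  0.0365]
cut [ 0.4528 -0.128   0.034 ]
stop [ 0.4267 -0.0729  0.034 ]
axis 0.9631209504491764 -0.2690688291234698
crate [ 0.5646 -0.2919]
crate [ 0.5648 -0.4334]
crate [ 0.3963 -0.432 ]
crate [ 0.3962 -0.2907]
jug [ 0.652 -0.394] [ 0.652 -0.392]
short [ 0.55853611 -0.158228  ] long [ 0.58159466 -0.07045335]
```

```bash
cat >> h.py <<'E'
def go(target, yawz=None):
    o=env.observe(); R=o["tool_rot"]; d=(np.array(target)-o["position"])
    print("pos",o["position"].round(4),"units",(R.T@d/.03).round(3),"mm",(d*1e3).round(1),"F",o["ft_force"].round(1),"w",round(o["grip_width"],4),"t",o["time_s"])
    za=np.degrees(np.arctan2(R[1,2],R[0,2]))
    if yawz is not None: print("zang",za.round(2),"yaw units",(-((yawz-za+90)%180-90)/5).round(3),"tilt",R[2].round(4))
E
python3 - <<'E'
from h import *
ct=lambda u,v:((u+.5)/3.3333-.5+260,(v+.5)/3.3333-.5+165)
cs=lambda u,v:((u+.5)/5-.5+215,(v+.5)/5-.5+195)
obs=[("top",(250,82,26),ct(255,53)),("top",(250,-82,26),ct(455,112)),
("top",(243,50,66),ct(295,66)),("top",(243,-50,66),ct(420,103)),
("top",(18,-82,26),ct(370,402)),("top",(18,82,26),ct(165,342)),
("scene",(250,-82,26),cs(70,495)),("scene",(250,82,26),cs(528,490)),
("scene",(243,-50,66),cs(150,392)),("scene",(243,50,66),cs(437,380)),
("scene",(0,-82,26),cs(113,62)),("scene",(0,82,26),cs(497,52))]
for sel in("both","top","scene"):
    f=lambda t:np.concatenate([(proj(n,tw([*t,.026],np.array(L)/1e3))-np.array(o)).ravel() for n,L,o in obs if sel in("both",n)])
    r=least_squares(f,[.4,0,-.2],loss="soft_l1"); print(sel,r.x[:2],np.degrees(r.x[2]))
    if sel=="both": print(np.round(r.fun.reshape(-1,2),1)); T=r.x
T4=[*T,.026]
for nm,L in dict(handle=(243,0,66),shortend=(10+55,-46,8+2.5),stop=(10,0,8)).items(): print(nm,tw(T4,np.array(L)/1e3)[0].round(4))
h=tw(T4,[.243,0,.066])[0]
go([h[0],h[1],.247],np.degrees(T[2]))
E
```

```text
both [ 0.41586218 -0.06999947] -15.56429288687541
[[-1.1 -0. ]
 [-0.4  0.6]
 [-1.2 -0.3]
 [-0.6  0.1]
 [-0.2 -0.2]
 [-0.2 -0.7]
 [-0.8 -0.2]
 [-0.1 -2.5]
 [-0.6  1. ]
 [-0.3  1.5]
 [ 0.   0. ]
 [-0.6 -0.2]]
top [ 0.41575417 -0.07124682] -15.665796766587452
scene [ 0.41580232 -0.06917136] -15.580892006157558
handle [ 0.65   -0.1352  0.092 ]
shortend [ 0.4661 -0.1318  0.0365]
stop [ 0.4255 -0.0727  0.034 ]
pos [ 0.248  -0.4909  0.4042] units [ 5.25  17.304 -4.534] mm [ 402.   355.7 -157.2] F [ 0.3 -0.8 -0. ] w 0.0851 t 0.1
zang -63.2 yaw units -9.527 tilt [-1.0e+00  3.0e-04 -1.3e-03]
```

```bash
python3 -m inch '[[-1,[0,0,0],-1],[-1,[0,0,0],-1],[-1,[0,0,0],-1],[-1,[0,0,0],-1],[-1,[0,0,0],-1],[-1,[0,0,0],-1],[-1,[0,0,0],-1],[-1,[0,0,0],-1]]'; python3 -m inch '[[-1,[0,0,0],-0.8],[-1,[0,0,0],-0.7],[-1,[0,0,0],0],[-1,[0,0,0],0],[-1,[0,0,0],0],[-1,[0,0,0],0],[-1,[0,0,0],0],[-1,[0,0,0],0]]'; python3 -c "
from h import *
go([.651,-.136,.247],-15.6)"
```

```text
time_s: 0.77
position: [0.248, -0.4909, 0.4043]
tool_rot: [[-0.0, 0.39, 0.921], [0.001, 0.921, -0.39], [-1.0, 0.001, -0.001]]
ft_force: [0.6, 0.3, 0.0]
grip_width: 0.0851
time_s: 1.43
position: [0.248, -0.4909, 0.4047]
tool_rot: [[0.0, 0.271, 0.963], [0.0, 0.963, -0.271], [-1.0, 0.0, -0.0]]
ft_force: [0.5, -0.1, 0.1]
grip_width: 0.0854
pos [ 0.248  -0.4909  0.4047] units [ 5.258 15.027  9.724] mm [ 403.   354.9 -157.7] F [ 0.5 -0.1  0.1] w 0.0854 t 1.4333
zang -15.73 yaw units -0.025 tilt [-1.e+00  1.e-04 -0.e+00]
```

```bash
python3 -m inch '[[-1,[0,0.9,0.6],0],[-1,[0,0.9,0.6],0],[-1,[0,0.9,0.6],0],[-1,[0,0.9,0.6],0],[-1,[0,0.9,0.6],0],[-1,[0,0.9,0.6],0],[-1,[0,0.9,0.6],0],[-1,[0,0.9,0.6],0]]'; python3 -m inch '[[-1,[0,0.9,0.6],0],[-1,[0,0.9,0.6],0],[-1,[0,0.9,0.6],0],[-1,[0,0.9,0.6],0],[-1,[0,0.9,0.6],0],[-1,[0,0.9,0.6],0],[-1,[0,0.9,0.6],0],[-1,[0,0.9,0.6],0]]'; python3 -c "
from h import *
go([.6505,-.1355,.247],-15.6)"
```

```text
time_s: 2.1
position: [0.4461, -0.3207, 0.4049]
tool_rot: [[0.0, 0.271, 0.963], [-0.0, 0.963, -0.271], [-1.0, -0.0, 0.0]]
ft_force: [-0.5, -0.0, 0.3]
grip_width: 0.0851
time_s: 2.77
position: [0.6432, -0.1516, 0.4047]
tool_rot: [[-0.0, 0.271, 0.963], [-0.0, 0.963, -0.271], [-1.0, -0.0, -0.0]]
ft_force: [0.3, 0.2, -0.8]
grip_width: 0.0854
pos [ 0.6432 -0.1516  0.4047] units [5.256 0.583 0.089] mm [   7.3   16.1 -157.7] F [ 0.3  0.2 -0.8] w 0.0854 t 2.7667
zang -15.71 yaw units -0.023 tilt [-1.e+00 -0.e+00 -1.e-04]
```

```bash
python3 -m inch '[[-1,[0,0.6,0.1],0],[-1,[0.8,0,0],0],[-1,[0.8,0,0],0],[-1,[0.8,0,0],0],[-1,[0.8,0,0],0],[-1,[0,0,0],0],[-1,[0,0,0],0],[-1,[0,0,0],0]]'; python3 - <<'E'
from h import *
import cv2
go([.6505,-.1355,.247],-15.6)
a=optics.get_image("scene")[150:310,190:350,::-1]; cv2.imwrite("pics/s1.png",cv2.resize(a,(600,600),interpolation=cv2.INTER_CUBIC))
E
```

```text
time_s: 3.43
position: [0.6502, -0.1365, 0.3104]
tool_rot: [[0.002, 0.271, 0.963], [-0.001, 0.963, -0.271], [-1.0, -0.0, 0.002]]
ft_force: [0.5, -0.2, 0.6]
grip_width: 0.0853
pos [ 0.6502 -0.1365  0.3104] units [ 2.114  0.037 -0.004] mm [  0.3   1.  -63.4] F [ 0.5 -0.2  0.6] w 0.0853 t 3.4333
zang -15.71 yaw units -0.022 tilt [-1.0e+00 -2.0e-04  2.4e-03]
```

View pics/s1.png

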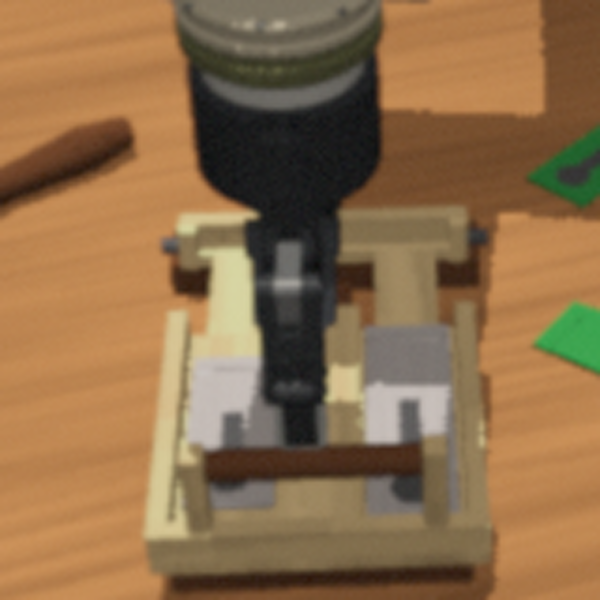

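```bash
python3 - <<'E'
from h import *
o=env.observe();R=o["tool_rot"];p=o["position"]
for a in(.16,.173):
  for s in(-.057,-.0425,0,.0425,.057):
    uv=proj("scene",p+R@[a,0,s])[0]; print(a,s,((uv-[190,150])*3.75).round())
print(((proj("scene",[.65,-.1355,.092])[0]-[190,150])*3.75).round())
E
```

```text
0.16 -0.057 [304. 287.]
0.16 -0.0425 [303. 307.]
0.16 0 [301. 370.]
0.16 0.0425 [299. 437.]
0.16 0.057 [298. 461.]
0.173 -0.057 [305. 308.]
0.173 -0.0425 [304. 329.]
0.173 0 [303. 391.]
0.173 0.0425 [301. 458.]
0.173 0.057 [300. 483.]
[310. 462.]
```

```bash
python3 -m inch '[[-1,[0.7,0,0],0],[-1,[0.7,0,0],0],[-1,[0.7,0,0],0],[-1,[0,0,0],0],[-1,[0,0,0],0],[1,[0,0,0],0],[1,[0,0,0],0],[1,[0,0,0],0]]' 40; python3 -m inch '[[1,[0,0,0],0],[1,[0,0,0],0],[1,[0,0,0],0],[1,[0,0,0],0],[1,[0,0,0],0],[1,[0,0,0],0],[1,[0,0,0],0],[1,[0,0,0],0]]' 40; python3 - <<'E'
from h import *
go([.6505,-.1355,.247],-15.6)
E
```

```text
time_s: 4.15
position: [0.6501, -0.1365, 0.2474]
tool_rot: [[0.002, 0.271, 0.963], [-0.001, 0.963, -0.271], [-1.0, -0.0, 0.003]]
ft_force: [-0.3, -0.6, -0.6]
grip_width: 0.052
time_s: 4.82
position: [0.6499, -0.1364, 0.2462]
tool_rot: [[0.0, 0.27, 0.963], [-0.0, 0.963, -0.27], [-1.0, -0.0, 0.0]]
ft_force: [-1.7, 0.6, 5.5]
grip_width: 0.0144
pos [ 0.6499 -0.1364  0.2462] units [-0.026  0.034  0.013] mm [0.6 0.9 0.8] F [-1.7  0.6  5.5] w 0.0144 t 4.8167
zang -15.69 yaw units -0.018 tilt [-1.e+00 -1.e-04  3.e-04]
```

```bash
python3 - <<'E'
import numpy as np
th=np.arange(0,.681,.04); x=.243*np.cos(th)-.066*np.sin(th); z=.243*np.sin(th)+.066*np.cos(th)
for a,b,c in zip(th[1:],np.diff(x)/.03,np.diff(z)/.03): print(round(a,2),"up",round(c,3),"z",round(b,3))
E
```

```text
0.04 up 0.322 z -0.094
0.08 up 0.318 z -0.107
0.12 up 0.314 z -0.12
0.16 up 0.309 z -0.132
0.2 up 0.303 z -0.145
0.24 up 0.297 z -0.157
0.28 up 0.29 z -0.168
0.32 up 0.284 z -0.18
0.36 up 0.276 z -0.191
0.4 up 0.268 z -0.202
0.44 up 0.26 z -0.212
0.48 up 0.251 z -0.223
0.52 up 0.242 z -0.233
0.56 up 0.233 z -0.242
0.6 up 0.223 z -0.251
0.64 up 0.213 z -0.26
0.68 up 0.202 z -0.268
```

```bash
python3 -m inch '[[1,[-0.32,0,-0.09],0],[1,[-0.32,0,-0.11],0],[1,[-0.31,0,-0.12],0],[1,[-0.31,0,-0.13],0],[1,[-0.3,0,-0.145],0],[1,[0,0,0],0],[1,[0,0,0],0],[1,[0,0,0],0]]' 50; python3 - <<'E'
from h import *
import cv2
a=optics.get_image("scene")[150:310,190:350,::-1]; cv2.imwrite("pics/s2.png",cv2.resize(a,(600,600),interpolation=cv2.INTER_CUBIC))
E
```

```text
time_s: 5.48
position: [0.6334, -0.1319, 0.2918]
tool_rot: [[0.003, 0.271, 0.963], [-0.001, 0.963, -0.271], [-1.0, 0.0, 0.003]]
ft_force: [7.1, -1.5, -5.1]
grip_width: 0.0144
```

View pics/s2.png

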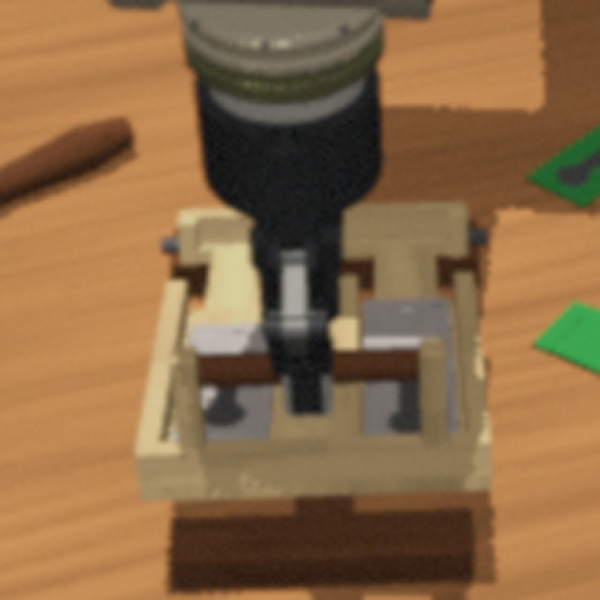

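The tray is rising with the dowel held at about (310,365) in the crop. Both irons are still in their lanes. I'll keep lifting.

```bash
python3 -m inch '[[1,[-0.3,0,-0.16],0],[1,[-0.29,0,-0.17],0],[1,[-0.28,0,-0.18],0],[1,[-0.28,0,-0.19],0],[1,[-0.27,0,-0.2],0],[1,[-0.26,0,-0.21],0],[1,[0,0,0],0],[1,[0,0,0],0]]' 50;  python3 -m inch '[[1,[-0.25,0,-0.22],0],[1,[-0.24,0,-0.23],0],[1,[-0.23,0,-0.24],0],[1,[-0.22,0,-0.25],0],[1,[-0.21,0,-0.26],0],[1,[0,0,0],0],[1,[0,0,0],0],[1,[0,0,0],0]]' 50; python3 - <<'E'
from h import *
import cv2
a=optics.get_image("scene")[130:310,180:360,::-1]; cv2.imwrite("pics/s3.png",cv2.resize(a,(600,600),interpolation=cv2.INTER_CUBIC))
a=optics.get_image("top")[165:315,260:500,::-1]; cv2.imwrite("pics/t3.png",cv2.resize(a,(800,500),interpolation=cv2.INTER_CUBIC))
E
```

```text
time_s: 6.2
position: [0.6016, -0.123, 0.3438]
tool_rot: [[0.007, 0.271, 0.963], [-0.002, 0.963, -0.271], [-1.0, -0.0, 0.007]]
ft_force: [9.9, -2.3, -0.9]
grip_width: 0.0141
time_s: 6.87
position: [0.5675, -0.1134, 0.3797]
tool_rot: [[0.011, 0.271, 0.963], [-0.004, 0.963, -0.271], [-1.0, -0.001, 0.012]]
ft_force: [13.2, -3.0, 7.5]
grip_width: 0.0138
```

View pics/s3.png

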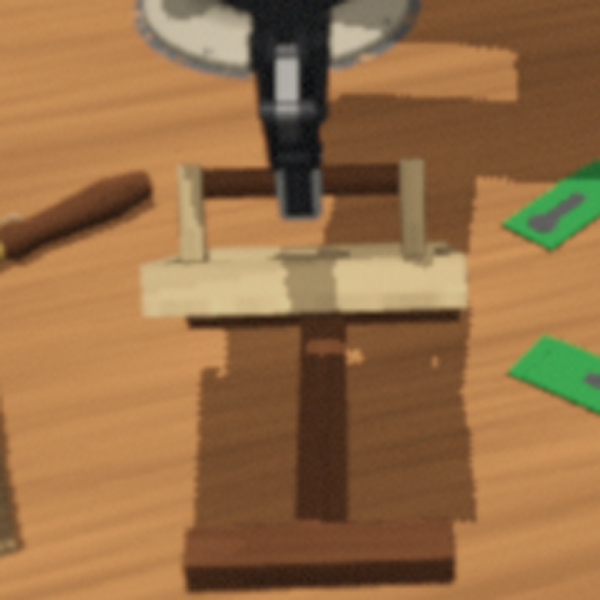

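View pics/t3.png

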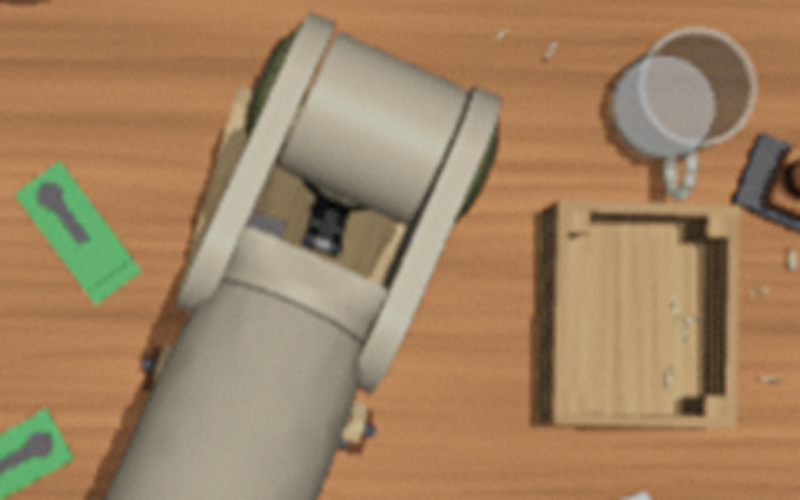

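```bash
python3 -m inch '[[1,[0,0,0],0],[1,[0,0,0],0],[1,[0,0,0],0],[1,[0,0,0],0],[1,[0,0,0],0],[1,[0,0,0],0],[1,[0,0,0],0],[1,[0,0,0],0]]'; python3 -m inch '[[1,[0.21,0,0.26],0],[1,[0.22,0,0.25],0],[1,[0.23,0,0.24],0],[1,[0.24,0,0.23],0],[1,[0.25,0,0.22],0],[1,[0.26,0,0.21],0],[1,[0.27,0,0.2],0],[1,[0.28,0,0.19],0]]';python3 -m inch '[[1,[0.28,0,0.18],0],[1,[0.29,0,0.17],0],[1,[0.3,0,0.16],0],[1,[0,0,0],0],[1,[0,0,0],0],[1,[0,0,0],0],[1,[0,0,0],0],[1,[0,0,0],0]]'; python3 - <<'E'
from h import *
import cv2
a=optics.get_image("scene")[150:310,190:350,::-1]; cv2.imwrite("pics/s4.png",cv2.resize(a,(600,600),interpolation=cv2.INTER_CUBIC))
E
```

```text
time_s: 7.63
position: [0.5676, -0.1135, 0.3796]
tool_rot: [[0.011, 0.271, 0.963], [-0.004, 0.963, -0.271], [-1.0, -0.001, 0.012]]
ft_force: [12.6, -2.6, 7.4]
grip_width: 0.0145
time_s: 8.3
position: [0.6193, -0.1279, 0.3185]
tool_rot: [[0.004, 0.271, 0.963], [-0.001, 0.963, -0.271], [-1.0, -0.0, 0.005]]
ft_force: [7.0, -2.0, -0.1]
grip_width: 0.0145
time_s: 8.97
position: [0.6335, -0.1319, 0.2919]
tool_rot: [[0.002, 0.271, 0.963], [-0.001, 0.963, -0.271], [-1.0, 0.0, 0.002]]
ft_force: [6.2, -1.4, -2.6]
grip_width: 0.0141
```

View pics/s4.png

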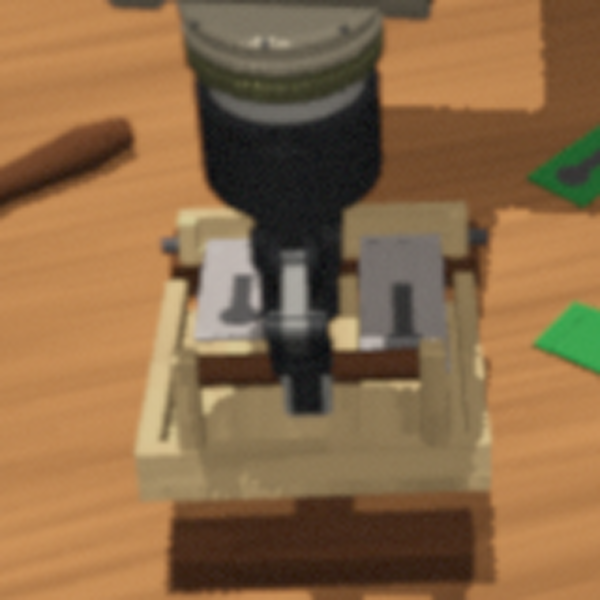

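Both irons now lie at the near wall, the short one at (228,288) and the long one at (402,290) in the crop. Next I lower the rest of the way.

```bash
python3 -m inch '[[1,[0.3,0,0.145],0],[1,[0.31,0,0.13],0],[1,[0.31,0,0.12],0],[1,[0.32,0,0.11],0],[1,[0.3,0,0.09],0],[1,[0,0,0],0],[1,[0,0,0],0],[1,[0,0,0],0]]'; python3 - <<'E'
from h import *
go([.65,-.1363,.2462])
E
```

```text
time_s: 9.68
position: [0.65, -0.1365, 0.2448]
tool_rot: [[-0.001, 0.271, 0.963], [0.001, 0.963, -0.271], [-1.0, 0.0, -0.001]]
ft_force: [2.0, -1.6, -7.6]
grip_width: 0.0141
pos [ 0.65   -0.1365  0.2448] units [-0.046  0.006 -0.003] mm [-0.   0.2  1.4] F [ 2.  -1.6 -7.6] w 0.0141 t 9.6833
```

```bash
python3 -m inch '[[1,[0.05,0,0],0],[1,[0,0,0],0],[1,[0.05,0,0],0],[1,[0,0,0],0],[1,[0.05,0,0],0],[1,[0,0,0],0],[1,[0,0,0],0],[1,[0,0,0],0]]'; python3 - <<'E'
from h import *
import cv2
a=optics.get_image("scene")[150:310,190:350,::-1]; cv2.imwrite("pics/s5.png",cv2.resize(a,(600,600),interpolation=cv2.INTER_CUBIC))
E
```

```text
time_s: 10.35
position: [0.6497, -0.1363, 0.2445]
tool_rot: [[0.002, 0.27, 0.963], [-0.001, 0.963, -0.27], [-1.0, -0.001, 0.002]]
ft_force: [-6.2, 0.9, 14.1]
grip_width: 0.014
```

View pics/s5.png

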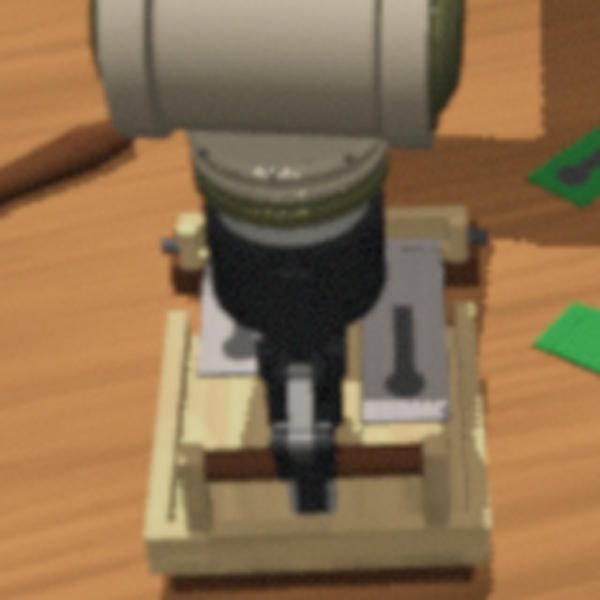

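```bash
python3 -m inch '[[-1,[0,0,0],0],[-1,[0,0,0],0],[-1,[0,0,0],0],[-1,[0,0,0],0],[-1,[0,0,0],0],[-1,[0,0,0],0],[-1,[0,0,0],0],[-1,[0,0,0],0]]'; python3 -m inch '[[-1,[-0.3,0,0],0],[-1,[-0.6,0,0],0],[-1,[-0.9,0,0],0],[-1,[-0.9,0,0],0],[-1,[-0.9,0,0],1],[-1,[-0.5,0,0],1],[-1,[0,0,0],1],[-1,[0,0,0],1]]'; python3 -m inch '[[-1,[0,0,0],1],[-1,[0,0,0],1],[-1,[0,0,0],1],[-1,[0,0,0],1],[-1,[0,0,0],1],[-1,[0,0,0],1],[-1,[0,0,0],1],[-1,[0,0,0],1]]';python3 -m inch '[[-1,[0,0,0],1],[-1,[0,0,0],1],[-1,[0,0,0],1],[-1,[0,0,0],1],[-1,[0,0,0],1],[-1,[0,0,0],1],[-1,[0,0,0],0],[-1,[0,0,0],0]]'; python3 - <<'E'
from h import *
import cv2
T4=[.4159,-.0703,np.radians(-15.6),.026]
g=tw(T4,[.060,-.046,.0105])[0]; print(g)
go([g[0],g[1],.30],-105.6)
a=optics.get_image("scene")[150:310,190:350,::-1]; cv2.imwrite("pics/s6.png",cv2.resize(a,(600,600),interpolation=cv2.INTER_CUBIC))
E
```

```text
time_s: 11.07
position: [0.6499, -0.1364, 0.2417]
tool_rot: [[-0.0, 0.271, 0.963], [0.0, 0.963, -0.271], [-1.0, 0.0, -0.0]]
ft_force: [-0.1, -0.4, -0.2]
grip_width: 0.0853
time_s: 11.73
position: [0.6497, -0.1363, 0.3671]
tool_rot: [[0.003, 0.587, 0.81], [-0.001, 0.81, -0.587], [-1.0, 0.001, 0.003]]
ft_force: [0.2, 0.1, 0.2]
grip_width: 0.0854
time_s: 12.4
position: [0.6498, -0.1364, 0.3657]
tool_rot: [[0.001, 0.97, 0.243], [-0.0, 0.243, -0.97], [-1.0, 0.001, 0.0]]
ft_force: [-0.7, 0.3, -0.3]
grip_width: 0.0857
time_s: 13.07
position: [0.6498, -0.1364, 0.3654]
tool_rot: [[0.001, 0.963, -0.268], [-0.0, -0.268, -0.963], [-1.0, 0.001, 0.0]]
ft_force: [1.0, -0.1, 0.4]
grip_width: 0.0854
[ 0.46131944 -0.13074067  0.0365    ]
pos [ 0.6498 -0.1364  0.3654] units [ 2.177 -6.105  1.503] mm [-188.5    5.7  -65.4] F [ 1.  -0.1  0.4] w 0.0854 t 13.0667
zang -105.55 yaw units 0.01 tilt [-1.e+00  6.e-04  1.e-04]
```

View pics/s6.png

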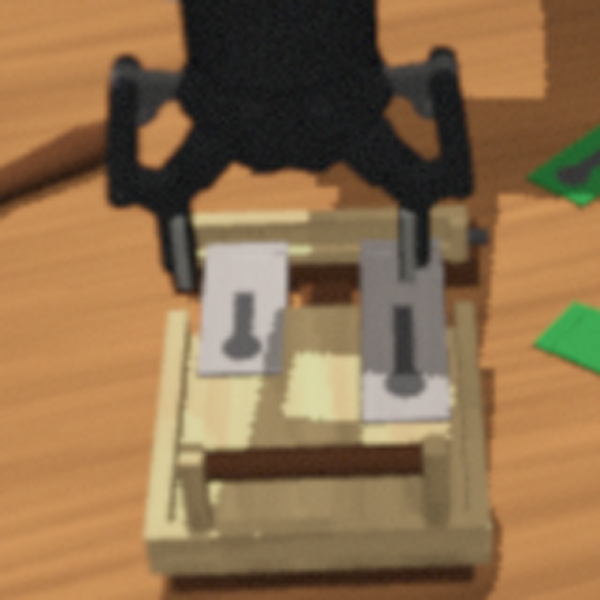

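```bash
python3 - <<'E'
from h import *
c=lambda u,v:((u+.5)/3.75-.5+190,(v+.5)/3.75-.5+150)
q=np.array([onplane("scene",c(*p),.039) for p in((198,374),(280,372),(288,243),(208,243))]); print(q.round(4),q.mean(0))
d=q.mean(0)-[.4159,-.0703]; a=np.radians(-15.6); print("tray frame",d@[np.cos(a),np.sin(a)],d@[-np.sin(a),np.cos(a)])
E
```

```text
[[ 0.5152 -0.165 ]
 [ 0.5273 -0.1234]
 [ 0.4223 -0.0924]
 [ 0.4078 -0.136 ]] [ 0.46817325 -0.12915753]
tray frame 0.06617559609815572 -0.042632059353182386
```

```bash
python3 -m inch '[[-1,[0,-0.87,0.21],0],[-1,[0,-0.87,0.21],0],[-1,[0,-0.87,0.21],0],[-1,[0,-0.87,0.21],0],[-1,[0,-0.87,0.21],0],[-1,[0,-0.87,0.21],0],[-1,[0,-0.85,0.21],0],[-1,[0,0,0],0]]'; python3 - <<'E'
from h import *
import cv2
go([.4625,-.130,.1905],-105.6)
E
```

```text
time_s: 13.78
position: [0.4594, -0.1289, 0.3653]
tool_rot: [[-0.002, 0.963, -0.269], [0.0, -0.269, -0.963], [-1.0, -0.002, -0.0]]
ft_force: [1.6, 0.1, -0.2]
grip_width: 0.0852
pos [ 0.4594 -0.1289  0.3653] units [5.826 0.119 0.008] mm [   3.1   -1.1 -174.8] F [ 1.6  0.1 -0.2] w 0.0852 t 13.7833
zang -105.61 yaw units -0.001 tilt [-1.     -0.0017 -0.    ]
```

```bash
python3 -m inch '[[-0.65,[0.8,0.1,0],0],[-0.65,[0.8,0,0],0],[-0.65,[0.8,0,0],0],[-0.65,[0.8,0,0],0],[-0.65,[0.8,0,0],0],[-0.65,[0,0,0],0],[-0.65,[0,0,0],0],[-0.65,[0,0,0],0]]'; python3 - <<'E'
from h import *
import cv2
go([.4625,-.130,.1905],-105.6)
a=optics.get_image("scene")[150:310,190:350,::-1]; cv2.imwrite("pics/s7.png",cv2.resize(a,(600,600),interpolation=cv2.INTER_CUBIC))
E
```

```text
time_s: 14.45
position: [0.4661, -0.1306, 0.2461]
tool_rot: [[0.002, 0.963, -0.27], [-0.001, -0.27, -0.963], [-1.0, 0.002, 0.0]]
ft_force: [-0.1, 0.5, 0.2]
grip_width: 0.0707
pos [ 0.4661 -0.1306  0.2461] units [ 1.852 -0.125  0.011] mm [ -3.6   0.6 -55.6] F [-0.1  0.5  0.2] w 0.0707 t 14.45
zang -105.65 yaw units -0.01 tilt [-1.0e+00  1.9e-03  4.0e-04]
```

View pics/s7.png

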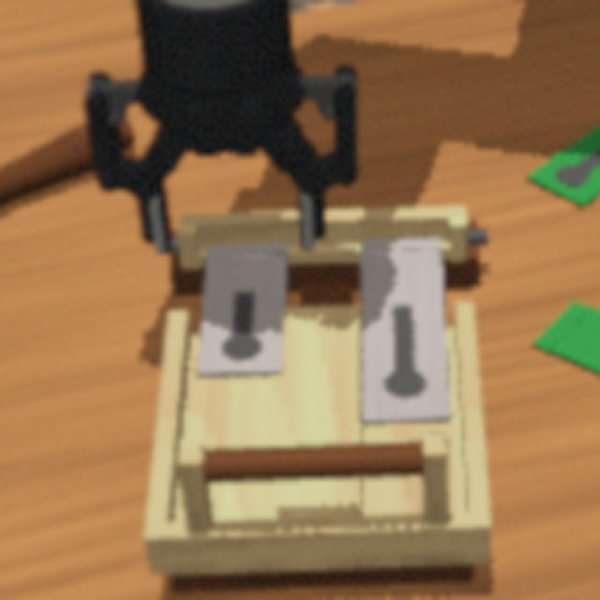

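```bash
python3 - <<'E'
from h import *
o=env.observe();R=o["tool_rot"];p=o["position"]
for s in(-.035,0,.035): print(s,((proj("scene",p+R@[.169,0,s])[0]-[190,150])*3.75).round(1))
E
python3 -m inch '[[-0.65,[0.6,-0.08,0],0],[-0.65,[0.6,0,0],0],[-0.65,[0.6,0,0],0],[-0.65,[0,0,0],0],[-0.65,[0,0,0],0],[-0.65,[0,0,0],0],[-0.65,[0,0,0],0],[-0.65,[0,0,0],0]]';  python3 - <<'E'
from h import *
import cv2
go([.4625,-.130,.1905],-105.6)
a=optics.get_image("scene")[150:310,190:350,::-1]; cv2.imwrite("pics/s8.png",cv2.resize(a,(600,600),interpolation=cv2.INTER_CUBIC))
E
```

```text
-0.035 [298.2 246.8]
0 [233.2 248.7]
0.035 [168.  250.5]
time_s: 15.17
position: [0.4634, -0.1298, 0.1919]
tool_rot: [[0.002, 0.963, -0.27], [-0.001, -0.27, -0.963], [-1.0, 0.002, 0.0]]
ft_force: [-1.3, 0.2, -1.0]
grip_width: 0.0703
pos [ 0.4634 -0.1298  0.1919] units [ 0.046 -0.029  0.014] mm [-0.9 -0.2 -1.4] F [-1.3  0.2 -1. ] w 0.0703 t 15.1667
zang -105.69 yaw units -0.018 tilt [-1.e+00  2.e-03  5.e-04]
```

View pics/s8.png

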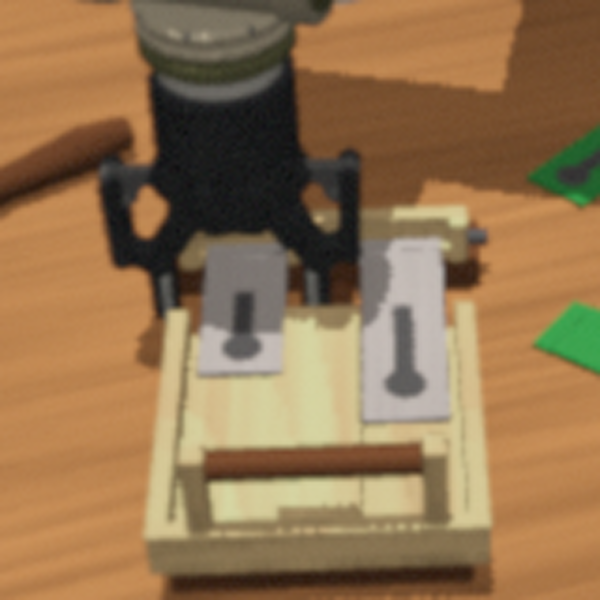

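```bash
python3 -m inch '[[-0.65,[0.12,0,-0.05],0],[0.2,[0,0,0],0],[0.2,[0,0,0],0],[0.2,[0,0,0],0],[0.2,[0,0,0],0],[0.2,[0,0,0],0],[0.2,[0,0,0],0],[0.2,[0,0,0],0]]' 70;  python3 -m inch '[[0.2,[-0.1,0,0],0],[0.2,[-0.2,0,0],0],[0.2,[-0.3,0,0],0],[0.2,[-0.4,0,0],0],[0.2,[0,0,0],0],[0.2,[0,0,0],0],[0.2,[0,0,0],0],[0.2,[0,0,0],0]]' 70; python3 - <<'E'
from h import *
import cv2
a=optics.get_image("scene")[150:310,190:350,::-1]; cv2.imwrite("pics/s9.png",cv2.resize(a,(600,600),interpolation=cv2.INTER_CUBIC))
E
```

```text
time_s: 15.88
position: [0.4636, -0.1283, 0.1875]
tool_rot: [[0.0, 0.963, -0.271], [-0.0, -0.271, -0.963], [-1.0, 0.0, -0.0]]
ft_force: [-1.4, 1.2, 5.8]
grip_width: 0.0445
time_s: 16.55
position: [0.4635, -0.1282, 0.2168]
tool_rot: [[-0.001, 0.963, -0.271], [0.001, -0.271, -0.963], [-1.0, -0.001, -0.0]]
ft_force: [-0.4, -0.3, -1.6]
grip_width: 0.0445
```

View pics/s9.png

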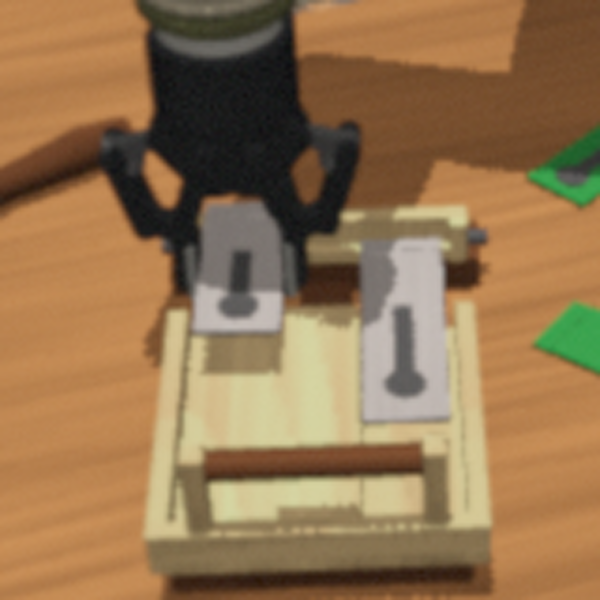

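The short iron is level between the pads at (240,265), and the long iron is undisturbed. Now I raise it and carry it.

```bash
python3 -m inch '[[0.2,[-0.4,0,0],0],[0.2,[-0.6,0,0],0],[0.2,[-0.6,0,0],0],[0.2,[-0.6,0,0],0],[0.2,[-0.6,0,0],-0.8],[0.2,[-0.6,0,0],-0.8],[0.2,[-0.3,0,0],-0.8],[0.2,[0,0,0],-0.7]]' 70; python3 -m inch '[[0.2,[0,0,0],0],[0.2,[0,0,0.3],0],[0.2,[0,0,0.6],0],[0.2,[0,0,0.7],0],[0.2,[0,0,0.7],0],[0.2,[0,0,0.7],0],[0.2,[0,0,0.7],0],[0.2,[0,0,0.7],0]]' 70; python3 - <<'E'
from h import *
go([.4805,-.362,.34],-90)
E
```

```text
time_s: 17.27
position: [0.4638, -0.1284, 0.3298]
tool_rot: [[0.003, 1.0, 0.0], [-0.001, 0.0, -1.0], [-1.0, 0.003, 0.001]]
ft_force: [-0.0, 0.0, -1.2]
grip_width: 0.0444
time_s: 17.93
position: [0.4629, -0.262, 0.3274]
tool_rot: [[-0.001, 1.0, -0.006], [0.001, -0.006, -1.0], [-1.0, -0.001, -0.001]]
ft_force: [0.2, -0.4, -1.4]
grip_width: 0.044
pos [ 0.4629 -0.262   0.3274] units [-0.425  0.605  3.329] mm [  17.6 -100.    12.6] F [ 0.2 -0.4 -1.4] w 0.044 t 17.9333
zang -90.33 yaw units -0.067 tilt [-1.     -0.0012 -0.001 ]
```

```bash
python3 -m inch '[[0.2,[0,0.1,0.7],0],[0.2,[0,0.2,0.7],0],[0.2,[0,0.2,0.7],0],[0.2,[0,0,0.6],0],[0.2,[0,0,0.3],0],[0.2,[0,0,0],0],[0.2,[0,0,0],0],[0.2,[0,0,0],0]]' 70; python3 - <<'E'
from h import *
import cv2
go([.478,-.362,.205],-90)
a=optics.get_image("scene")[130:330,70:270,::-1]; cv2.imwrite("pics/s10.png",cv2.resize(a,(600,600),interpolation=cv2.INTER_CUBIC))
E
```

```text
time_s: 18.6
position: [0.4778, -0.3496, 0.328]
tool_rot: [[-0.001, 1.0, -0.004], [0.001, -0.004, -1.0], [-1.0, -0.001, -0.001]]
ft_force: [-0.6, -0.3, -1.4]
grip_width: 0.0437
pos [ 0.4778 -0.3496  0.328 ] units [4.099 0.011 0.417] mm [   0.2  -12.4 -123. ] F [-0.6 -0.3 -1.4] w 0.0437 t 18.6
zang -90.2 yaw units -0.04 tilt [-1.e+00 -6.e-04 -9.e-04]
```

View pics/s10.png

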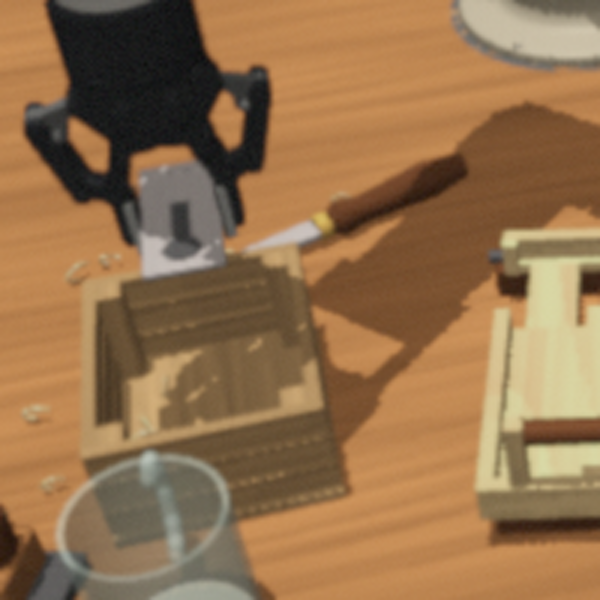

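```bash
python3 -m inch '[[0.2,[0,0,0.4],0],[0.2,[0.6,0,0],0],[0.2,[0.7,0,0],0],[0.2,[0.7,0,0],0],[0.2,[0.7,0,0],0],[0.2,[0.6,0,0],0],[0.2,[0.4,0,0],0],[0.2,[0.3,0,0],0]]' 70; python3 -m inch '[[0.2,[0.1,0,0],0],[0.2,[0,0,0],0],[0.2,[0,0,0],0],[0.2,[0,0,0],0],[-0.4,[0,0,0],0],[-0.4,[0,0,0],0],[-0.4,[0,0,0],0],[-0.4,[0,0,0],0]]' 40; python3 - <<'E'
from h import *
import cv2
go([.478,-.362,.205],-90)
a=optics.get_image("scene")[130:330,70:270,::-1]; cv2.imwrite("pics/s11.png",cv2.resize(a,(600,600),interpolation=cv2.INTER_CUBIC))
E
```

```text
time_s: 19.32
position: [0.4778, -0.3625, 0.207]
tool_rot: [[-0.001, 1.0, -0.003], [0.001, -0.003, -1.0], [-1.0, -0.001, -0.001]]
ft_force: [0.6, -0.9, -1.4]
grip_width: 0.0443
time_s: 19.98
position: [0.4779, -0.3624, 0.2056]
tool_rot: [[0.0, 1.0, -0.003], [-0.001, -0.003, -1.0], [-1.0, 0.0, 0.001]]
ft_force: [-0.3, -0.9, 0.8]
grip_width: 0.0599
pos [ 0.4779 -0.3624  0.2056] units [ 0.021  0.004 -0.014] mm [ 0.1  0.4 -0.6] F [-0.3 -0.9  0.8] w 0.0599 t 19.9833
zang -90.19 yaw units -0.039 tilt [-1.e+00  5.e-04  6.e-04]
```

View pics/s11.png

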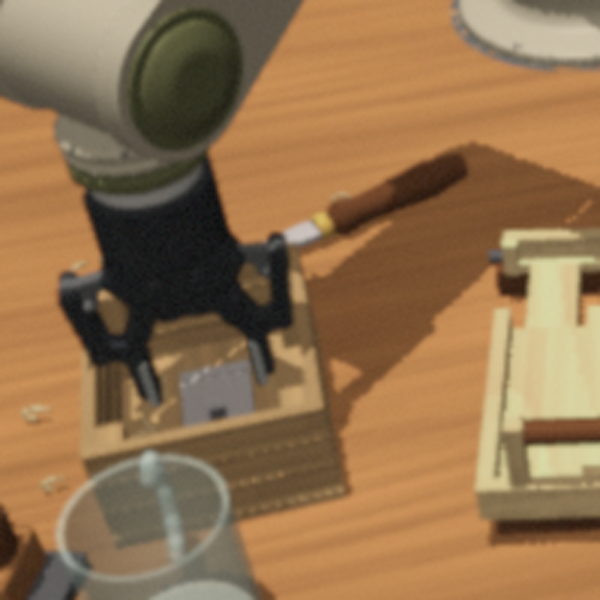

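```bash
python3 -m inch '[[-0.4,[-0.5,0,0],0],[-0.4,[-0.7,0,0],0],[-0.4,[-0.7,0,0],0],[-0.4,[-0.7,0,0],0],[-0.4,[-0.7,0,0],0],[-0.4,[-0.7,0,0],0],[-0.4,[-0.5,0,0],0],[-0.4,[0,0,0],0]]'; python3 -m inch '[[-0.4,[0,-0.4,0],0],[-0.4,[0,-0.5,0],0],[-0.4,[0,-0.5,0],0],[-0.4,[0,-0.5,0],0],[-0.4,[0,-0.4,0],0],[-0.4,[0,0,0],0],[-0.4,[0,0,0],0],[-0.4,[0,0,0],0]]'; python3 - <<'E'
from h import *
import cv2
go([.478,-.362,.205],-90)
a=optics.get_image("scene")[130:330,70:330,::-1]; cv2.imwrite("pics/s12.png",cv2.resize(a,(780,600),interpolation=cv2.INTER_CUBIC))
a=optics.get_image("top")[165:315,260:500,::-1]; cv2.imwrite("pics/t12.png",cv2.resize(a,(800,500),interpolation=cv2.INTER_CUBIC))
E
```

```text
time_s: 20.7
position: [0.478, -0.3624, 0.3436]
tool_rot: [[0.004, 1.0, -0.003], [-0.005, -0.003, -1.0], [-1.0, 0.004, 0.005]]
ft_force: [1.0, 1.0, 0.7]
grip_width: 0.0599
time_s: 21.37
position: [0.4093, -0.3622, 0.3398]
tool_rot: [[-0.0, 1.0, -0.003], [0.0, -0.003, -1.0], [-1.0, -0.0, -0.0]]
ft_force: [0.2, -1.0, -0.8]
grip_width: 0.0598
pos [ 0.4093 -0.3622  0.3398] units [ 4.494  2.292 -0.011] mm [  68.7    0.2 -134.8] F [ 0.2 -1.  -0.8] w 0.0598 t 21.3667
zang -90.19 yaw units -0.039 tilt [-1.e+00 -0.e+00 -3.e-04]
```

View pics/s12.png

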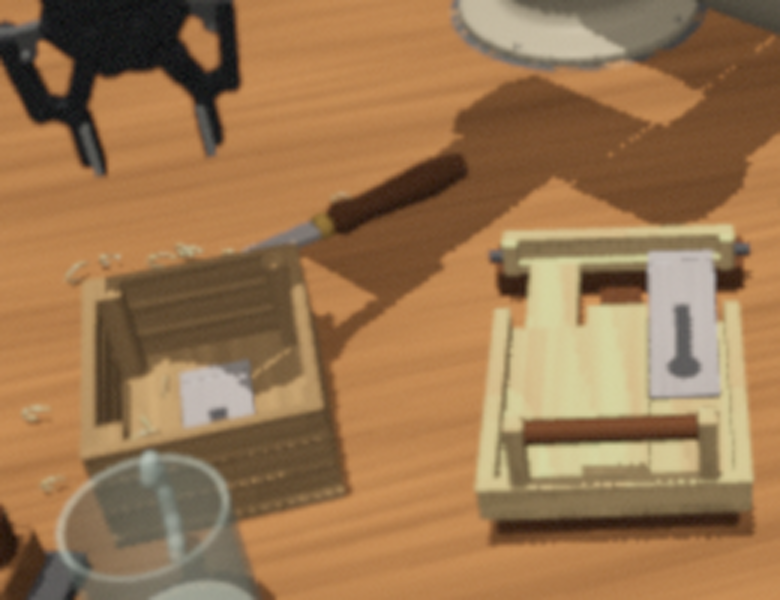

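View pics/t12.png

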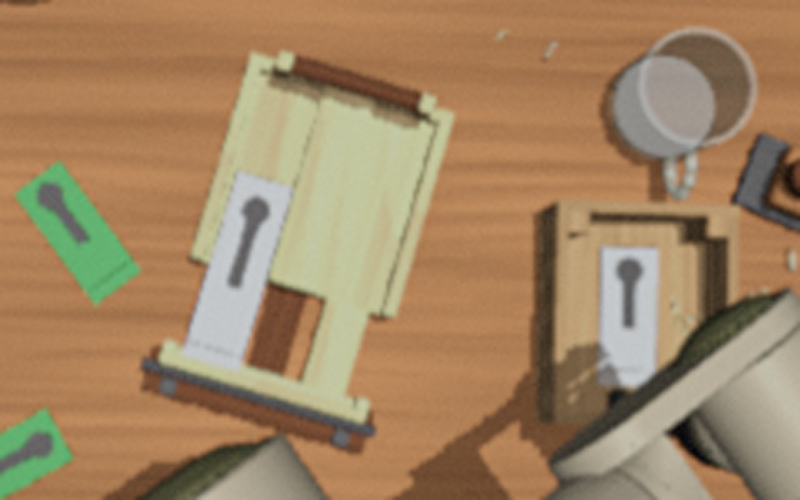

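The short iron lies in the crate, centred at about (630,315) in the top crop. The long iron is in the left lane, the tray is flat, and the jug is where it was at (697,87).

```bash
python3 -c "
from rig import env
print(env.observe()['qvel'].round(2)); print(env.close_job())"
```

```text
[ 0.11 -0.21  0.06 -0.01  0.08 -0.15]
the job is handed in; nothing more can be done
None
```

I gripped the dowel and tipped the tray to about 0.64 rad, held it there about a second, then lowered it flat while still holding it. I then gripped the short iron at the cut-outs, carried it over, released it just above the crate floor, and handed in at about 21.5 s.

The last pictures show the short iron flat near the middle of the crate and the tray flat. The long iron is down at the near wall of its own lane, and the jug has not moved. The gripper was clear of everything, and no force reading looked abnormal.

- **Grip width:** the gripper read about 1.5 mm narrower than nominal on both the dowel and the iron. The grasps held anyway.
- **Arrival at the near wall:** the arm hid the short iron while the tray was fully tipped. I confirmed it had slid down only on the way back, at about 0.2 rad.

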